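# Set out flask, bottle, dish and vial round the tile and the box

## Task

Set out the bench for the next analysis: stand the conical flask in the middle of the white tile, and the brown bottle in front of the tile (on the side towards you and the near edge of the bench), opposite the middle of that side, leaving a gap of about 2 cm. Put the petri dish in front of the black cuvette box in the same way, opposite the middle of its front, again about 2 cm clear, and stand the small capped sample vial on the middle of the dish. Keep everything upright and leave the white jar and the timer where they are.

Things in the scene. Friction and masses are not known exactly. Their poses are not given: they have to be found in the camera images.
- flask_mid (a point): conical flask, pink inside, red stopper fixed in its neck, 101 mm tall, base 68 mm across, 30 mm neck from 61 to 91 mm up (grasp it there), stopper 24 mm across; 110 g nominal. It starts standing on the bench, its place shuffled with those of the other three things to be set out. It is round, so its yaw means nothing; z axis up; the point is on its axis, half-way up (50.5 mm above its foot).
- amber_mid (a point): small brown bottle with a black screw cap (fixed), 87 mm tall, body 45 mm across up to about 55 mm, then a shoulder, cap 29 mm across; 140 g nominal. It starts standing on the bench, its place shuffled with those of the other three things to be set out. It is round, so its yaw means nothing; z axis up; the point is on its axis, half-way up (43.5 mm above its foot).
- petri_mid (a point): closed petri dish, clear with a cream filling, 61 mm across, 14 mm high, flat top, lid fixed; 30 g nominal. It starts standing on the bench, its place shuffled with those of the other three things to be set out. It is round, so its yaw means nothing; z axis up; the point is on its axis, half-way up (7 mm above its foot).
- vial_mid (a point): small clear sample vial with a screw cap (fixed), 45 mm tall, 22 mm across; 20 g nominal. It starts standing on the bench, its place shuffled with those of the other three things to be set out. It is round, so its yaw means nothing; z axis up; the point is on its axis, half-way up (22.5 mm above its foot).
- tile: white square ceramic tile, 90 x 90 x 8 mm, fixed to the bench; origin at the centre of its underside, z up; its -x side is its front, the side that faces the near edge of the bench, towards the robot (+x points away from the robot across the bench, +y to the left along the bench). It lies to the left or to the right of the black box.
- box: black closed cuvette box, 72 mm deep (x) including a small lip in the middle of its front, 36 mm ahead of its origin, 111 mm wide (y), 45 mm high, fixed to the bench, lid stays shut; origin at the centre of its underside, z up; its -x side, with the lip, is its front, the side that faces the near edge of the bench, towards the robot (+y to the left along the bench).
- salt_mid (a point): bystander, to be left alone: white jar with a wide white cap, 56 mm across, 69 mm tall; point on its axis half-way up. It stands beyond a fixed block heater, 137 mm high, that is behind the tile and the box: carry things above it.
- timer_mid (a point): bystander, to be left alone: white timer with three keys, lying flat, 58 x 66 x 18 mm; point at its centre. It lies in front of a fixed photometer, 145 mm high, to the right of the work.
Things that resemble listed ones, but are neither listed nor needed, are in the scene too. Leave any turquoise look-alike of the part that bears petri_mid alone.

How it is judged (in metres and radians):
At the end, for the whole second after the job is handed in: Flask on the tile, within 13 mm of its centre; bottle and dish on the bench in front of tile and box, 20 mm clear and centred, each within 15 mm; vial on the dish, axes within 12 mm; all four upright (0.12 rad), at rest; jar and timer within 20 mm of their starts (horizontal distance between flask_mid and tile below 0.013 m and z of flask_mid in the frame of tile between 0.0525 and 0.0645 m and x of amber_mid in the frame of tile between -0.1025 and -0.0725 m and y of amber_mid in the frame of tile between -0.015 and 0.015 m and height (world z) of amber_mid between 0.0375 and 0.0495 m and x of petri_mid in the frame of box between -0.1015 and -0.0715 m and y of petri_mid in the frame of box between -0.015 and 0.015 m and height (world z) of petri_mid between 0.003 and 0.011 m and horizontal distance between vial_mid and petri_mid below 0.012 m and height (world z) of vial_mid between 0.0315 and 0.0415 m and angle between each of flask_mid, amber_mid, petri_mid, vial_mid's own z axis and vertical below 0.12 rad and linear speed of each of flask, amber, petri, vial below 0.02 m/s and distance of each of salt_mid, timer_mid from where it was at the start of the episode below 0.02 m); the robot touches nothing.
It fails at once if the flask, bottle, dish or vial is tipped by more than 0.6 rad (angle between any of flask_mid, amber_mid, petri_mid, vial_mid's own z axis and vertical above 0.6 rad).
It fails at once if the white jar or timer is moved by more than 20 mm (distance of any of salt_mid, timer_mid from where it was at the start of the episode above 0.02 m).
It also fails if it takes over 104 s, if anything falls off the work surface, if the arm or the gripper's body presses on something with over 40 N, if the wrist force passes 120 N, or if a joint passes its speed limit or range.

## Robot

A 7-joint arm with a two-finger parallel gripper is mounted at the origin on a cart in front of the work surface, level with it; the furniture and walls round the work are solid. World frame = base frame: x ahead of the robot, y to its left, z up, the work surface at z = 0. Lengths are in mm, angles in rad, forces in N, time in s.
With the tool pointing down it reaches from about 400 to 900 mm from the base axis. Payload 5.6 kg.
Tool frame: the origin (TCP) lies midway between the tips of the shut fingers; the grasp point (between the pads) lies 19 mm behind it; x points along the fingers, y is the direction in which the jaws open and shut, and the axes are right-handed (so a half turn about x gives the same grasp; the last joint's range is limited). The gripper opens to 92 mm and grips with 3 to 60 N. Pads are 20 mm wide; open, the fingers measure 128 mm over their backs; the gripper's body (75 mm by 189 mm) begins 69 mm behind the grasp point.
Start: joints at [-0.043, 0.468, -0.012, 1.603, 0.006, 1.071, -0.056], TCP at [650.008, -0.045, 174.692] pointing down, gripper open.
Joint ranges: [-2.53, 2.53], [-0.31, 2.02], [-1.57, 1.55], [0.28, 2.44], [-1.29, 4.43], [0.15, 1.84], [-2.92, 2.92]. Speed limits (rad/s): [2.57, 2.57, 3.14, 3.14, 3.14, 3.14, 3.14].

## Interface

Orientations are given as a rotation vector (axis times angle).
In Python, from cell import robot, grip, kin, viewer gives the robot as it stands. Calls block until the motion is done:
- robot.movep(position, orientation): joint-space move of the TCP to a pose.
- robot.servo_line(position, feed=150, rotation=None): straight line of the TCP; rotation=None keeps the orientation; feed is the mean speed in mm/s.
- robot.goto_joints(angles): joint-space move.
- grip(opening, newtons=None): opening from 0.0 (shut) to 1.0 (fully open); newtons is the grip in N (None keeps the last); returns when the fingers have stopped.
- robot.hold(seconds).
- kin.ik(position, orientation): joint angles nearest the present ones, or None.
- robot.observe(): the state.
- viewer.read_camera(name): name is "scene" or "side" or "wrist"; returns the picture (480x640x3 uint8, red, green, blue); there is no depth.
- viewer.camera_info(name): a dict with "camera_matrix" (3x3 intrinsics, pixels), "R" (3x3) and "t" (3): a world point X has camera coordinates R X + t. Camera axes: x right, y down, z forward; pixel columns grow to the right and rows downward; lengths in mm; the calibration is good to about 2 mm. The wrist camera is an equidistant fisheye: a pixel r from the principal point sees the ray r / f radians off the axis. A picture is of the moment at which its call begins: read the wrist's pose just before it. camera_info takes no time and is no camera call; for the wrist camera it gives the pose at the moment of the call.
A pose or a line that the arm cannot do raises robot.IKError and nothing moves.
- robot.job_done(): hands the job in, once; it reports no verdict.
Trained networks look in the newest picture that a camera, given by its name, has taken for a name from the list of things; names that differ only in an ending like _2 or _b are one class to them, and where a whole thing is asked for, a point or a joint stands for the part that bears it (a point fixed in the world has none). Each returns a list of dicts, best first, with "confidence" (0 to 1); they miss things now and then, are a little off and sometimes report something else, mostly with a low value. They report only what shows in the picture. A call takes as long as a camera call. They do not tell look-alikes from the thing itself.
- viewer.silhouettes(name, camera): "mask" (480x640 bool, what is visible of it).
- viewer.pinpoint(name, camera): "at" ([x, y, z] in mm, in the coordinates of the camera as it stood for that picture, good to about 4 mm: a listed point, or the origin of a listed thing).
The state is a dict: "t": time; "joints": joint angles; "joint_velocities": joint speeds; "joint_torque": joint torques, N m; "tcp_pos": TCP position; "tcp_rot": TCP orientation; "contact_force": force on the tool from outside, world axes, zero at the start; "wrist_torque": the same for the moment, N m; "grip_width": opening from 0.0 (shut) to 1.0 (fully open).
Only numpy, scipy, OpenCV 4.12 (cv2) and the standard library are available. Lean on these libraries where they do the work, as an engineer would, in place of code of your own. Each camera call takes 0.05 s, during which the arm holds its last target. There are 200 camera calls.

## Working session

There is one attempt and no reset: what is moved stays moved. The work goes in short steps, each a Python script; the robot and the scene stay as the last script left them, time stands still between calls to the robot, and variables do not carry over. Pictures are saved under pics/ and viewed, about 12 in all and at most 16, crops included, and the job is handed in when it is done.

```bash
ls; mkdir -p pics
cat > h.py <<'E'
import numpy as np, cv2
from cell import robot, grip, kin, viewer
def world(p,ci): return np.array(ci["R"]).T@(np.array(p)-np.array(ci["t"]))
def find(cam,names,th=0.0,fresh=True):
    ci=viewer.camera_info(cam); im=viewer.read_camera(cam)
    out={}
    for n in names:
        out[n]=[(round(float(d["confidence"]),2),world(d["at"],ci).round(1).tolist()) for d in viewer.pinpoint(n,cam)]
        print(cam,n,out[n])
    return im,out
def save(im,f): cv2.imwrite("pics/"+f,np.ascontiguousarray(im[:,:,::-1]))
E
python3 - <<'E'
from h import *
N=["flask_mid","amber_mid","petri_mid","vial_mid","tile","box","salt_mid","timer_mid"]
ims=[]
for c in ["scene","side"]:
    im,o=find(c,N); save(im,c+"0.png")
o=robot.observe();print(o["t"],o["tcp_pos"],o["tcp_rot"],o["grip_width"])
for c in ["scene","side","wrist"]:
    ci=viewer.camera_info(c);print(c,-np.array(ci["R"]).T@np.array(ci["t"]))
save(viewer.read_camera("wrist"),"wrist0.png")
E
```

```text
pics
scene flask_mid [(0.78, [609.2, 14.2, 52.6])]
scene amber_mid [(0.7, [516.7, -51.8, 42.1])]
scene petri_mid [(0.94, [661.4, -315.4, 5.9]), (0.73, [698.2, 102.8, 5.8]), (0.72, [609.7, 11.3, 49.8])]
scene vial_mid []
scene tile [(0.81, [514.7, 143.2, 0.9])]
scene box []
scene salt_mid [(0.95, [754.6, 215.8, 31.0]), (0.68, [701.5, 104.2, 8.6])]
scene timer_mid []
side flask_mid [(0.57, [608.6, 9.9, 50.6])]
side amber_mid [(0.5, [521.5, -49.9, 43.3])]
side petri_mid [(0.87, [393.5, 467.5, 5.6]), (0.74, [707.2, 101.3, 7.6]), (0.56, [524.3, 537.5, 3.9])]
side vial_mid [(0.66, [484.0, 440.3, 20.3])]
side tile [(0.97, [518.1, 145.0, -2.8]), (0.42, [421.1, 331.5, 0.3])]
side box [(0.62, [418.0, 331.7, 1.4])]
side salt_mid [(0.72, [522.6, 143.8, -1.3]), (0.71, [755.4, 210.5, 32.3])]
side timer_mid [(0.85, [565.3, -168.3, 8.7]), (0.23, [480.6, 441.0, 19.6])]
0.9 [ 6.49999190e+02 -6.07998485e-02  1.74700120e+02] [ 1.20923902  1.20911908 -1.2092333 ] 0.9993943292824464
scene [ -35.41545248 -253.57477351  912.53308848]
side [  79.16946952  710.21254164 1180.70032354]
wrist [649.64454172  71.46481306 385.1986816 ]
```

View pics/scene0.png

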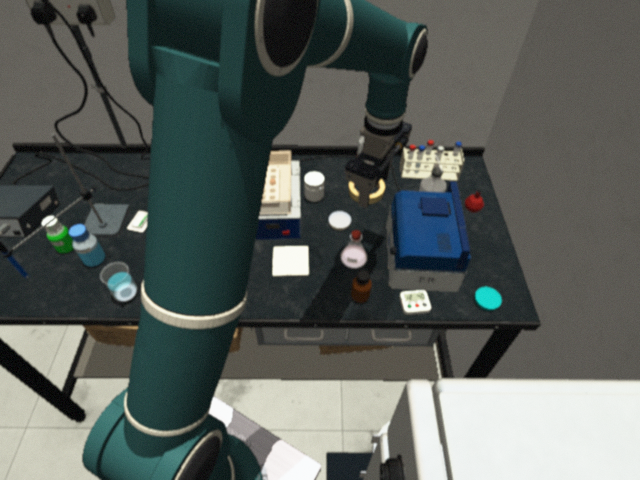

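View pics/side0.png

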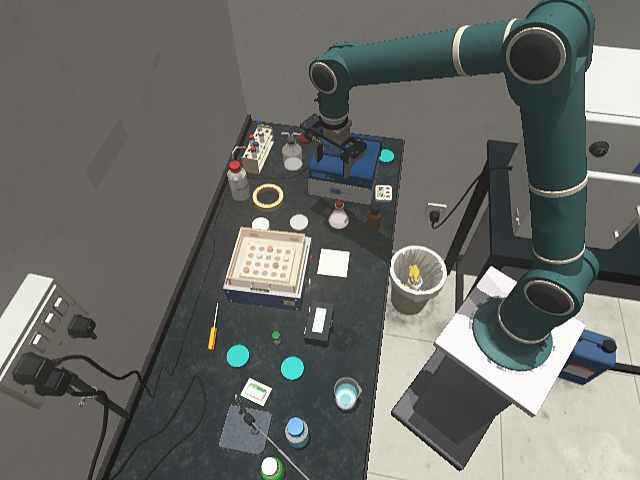

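View pics/wrist0.png

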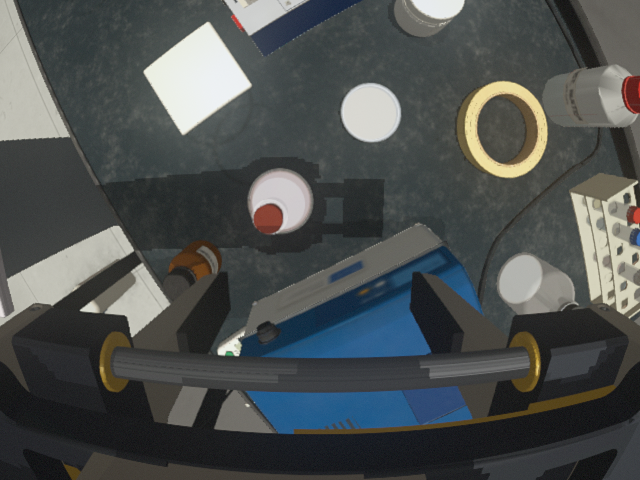

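The scene picture shows the tile (290,260), flask (354,252), bottle (361,288), white petri dish (340,219) and timer (415,301). The side picture shows the black box (319,322), the green-capped vial (277,338) and the jar partly hidden behind the heater. The turquoise discs are decoys. I'll check the box and vial by ray casting, then look at them with the wrist camera.

```bash
cat >> h.py <<'E'
def ray(cam,uv,z,ci=None):
    ci=ci or viewer.camera_info(cam);K=np.array(ci["camera_matrix"]);R=np.array(ci["R"]);t=np.array(ci["t"])
    d=np.linalg.inv(K)@[uv[0],uv[1],1.]
    if cam=="wrist":
        r=np.hypot(*d[:2]); d=np.array([*(d[:2]/max(r,1e-9)*np.sin(r)),np.cos(r)])
    d=R.T@d; c=-R.T@t
    return c+d*(z-c[2])/d[2]
from scipy.spatial.transform import Rotation as Ro
def down(a):
    "tool down, jaw axis at angle a from world +y (about world z)"
    return (Ro.from_euler('z',a)*Ro.from_rotvec([1.2092,1.2092,-1.2092])).as_rotvec()
E
python3 - <<'E'
from h import *
print(Ro.from_rotvec([1.2092,1.2092,-1.2092]).as_matrix().round(2))
for n,uv,z in [("boxtop",(319,318),45),("vialcap",(276,335),45),("flaskstop",(339,205),101),("petri",(299,222),14),("tileFR",(349,253),8),("tile",(334,263),8),("boxfrontL",(330,345),0),("edge near box",(380,345),0),("teal",(292,368),14),("heatercorner",(308,240),137),("beaker",(346,395),40)]:
    print(n,ray("side",uv,z).round(0))
for p in [(450,200,330),(450,260,330),(430,330,330),(480,220,300)]:
    for a in [0,np.pi/2,-np.pi/2,np.pi]:
        q=kin.ik(p,down(a)); print(p,round(a,2),None if q is None else np.round(q,2))
E
```

```text
[[-0.  1. -0.]
 [ 0. -0. -1.]
 [-1. -0. -0.]]
boxtop [422. 325.  45.]
vialcap [478. 437.  45.]
flaskstop [603.  21. 101.]
petri [699. 103.  14.]
tileFR [504.  89.   8.]
tile [517. 146.   8.]
boxfrontL [361. 351.   0.]
edge near box [257. 263.   0.]
teal [393. 468.  14.]
heatercorner [572. 198. 137.]
beaker [239. 437.  40.]
(450, 200, 330) 0 [-0.37  0.08 -0.12  1.76  0.01  1.3  -0.5 ]
(450, 200, 330) 1.57 [-0.11  0.1  -0.4   1.75  0.04  1.3   1.05]
(450, 200, 330) -1.57 [-0.57  0.06  0.09  1.78 -0.01  1.3  -2.05]
(450, 200, 330) 3.14 [ 0.6   0.29 -1.29  1.72  0.29  1.35  2.4 ]
(450, 260, 330) 0 [-0.46  0.13 -0.14  1.71  0.02  1.31 -0.61]
(450, 260, 330) 1.57 [-0.21  0.15 -0.43  1.69  0.06  1.31  0.92]
(450, 260, 330) -1.57 [-0.65  0.12  0.07  1.72 -0.01  1.31 -2.15]
(450, 260, 330) 3.14 [ 0.43  0.38 -1.29  1.66  0.38  1.39  2.22]
(430, 330, 330) 0 [-0.57  0.17 -0.17  1.66  0.03  1.32 -0.74]
(430, 330, 330) 1.57 [-0.32  0.2  -0.46  1.64  0.09  1.32  0.77]
(430, 330, 330) -1.57 [-0.74  0.16  0.03  1.67 -0.    1.31 -2.28]
(430, 330, 330) 3.14 [ 0.25  0.45 -1.3   1.61  0.44  1.42  2.04]
(480, 220, 300) 0 [-0.39  0.16 -0.11  1.74  0.02  1.25 -0.51]
(480, 220, 300) 1.57 [-0.13  0.18 -0.41  1.72  0.08  1.25  1.01]
(480, 220, 300) -1.57 [-0.61  0.15  0.13  1.75 -0.02  1.24 -2.04]
(480, 220, 300) 3.14 [ 0.5   0.44 -1.3   1.69  0.44  1.35  2.26]
```

Run:
```python
from h import *
viewer.read_camera("wrist")
ci=viewer.camera_info("wrist")
for n,uv,z in [("tile",(143,72),8),("tile",(209,23),8),("tile",(251,86),8),("tile",(184,134),8),("photoTop",(428,223),145),("photoTop",(247,312),145),("photoTop",(447,258),145),("photobot",(365,240),0),("heaterbot",(262,54),0),("heaterbot",(310,25),0),("heater",(228,12),100)]:
    print(n,ray("wrist",uv,z,ci).round(0))
for n,uv,z in [("photoBotFL",(389,289),0),("photoTopFL",(395,255),60),("photoTopBL",(393,195),145),("heatFR",(299,236),0)]:
    print(n,ray("scene",uv,z).round(0))
for n in ["flask_mid","amber_mid","petri_mid","tile"]:
    print(n,[(round(float(d["confidence"]),2),world(d["at"],ci).round(1).tolist()) for d in viewer.pinpoint(n,"wrist")])
robot.movep([470,190,300],down(0))
im,o=find("wrist",["tile","box","vial_mid"]); save(im,"w1.png")
print(robot.observe()["t"])
```

```text
tile [459. 159.   8.]
tile [534. 206.   8.]
tile [580. 133.   8.]
tile [508.  87.   8.]
photoTop [723.  20. 145.]
photoTop [597. -46. 145.]
photoTop [739.  -5. 145.]
photobot [698. -30.   0.]
heaterbot [590. 168.   0.]
heaterbot [640. 199.   0.]
heater [578. 181. 100.]
photoBotFL [ 572. -105.    0.]
photoTopFL [629. -87.  60.]
photoTopBL [729. -23. 145.]
heatFR [603. 172.   0.]
flask_mid [(0.76, [607.5, 11.6, 47.9]), (0.41, [567.4, -172.7, 5.3])]
amber_mid [(0.93, [516.6, -56.2, 45.2])]
petri_mid [(0.82, [702.7, 103.4, 10.4])]
tile [(0.96, [521.2, 140.1, 5.1])]
wrist tile [(0.9, [520.1, 144.1, 3.7]), (0.16, [755.9, 211.2, 33.3])]
wrist box [(0.75, [418.7, 330.5, -1.3])]
wrist vial_mid [(0.8, [475.3, 438.3, 20.2]), (0.17, [522.1, 144.6, 1.5])]
2.5167
```

View pics/w1.png

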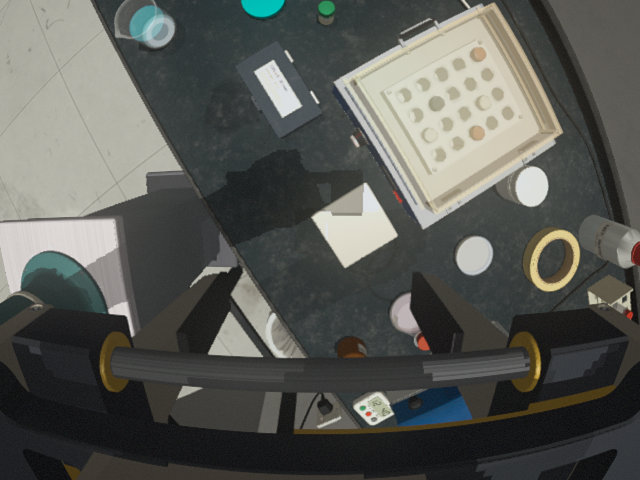

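The bench is turned about 33° relative to the base axes: its near edge runs diagonally from (100,0) to (245,270). The box is at (280,90), the vial at (326,12) and the tile at (355,228). I'll get the yaw of both from their outlines.

Run:
```python
from h import *
ci=viewer.camera_info("wrist");im=viewer.read_camera("wrist")
def rect(cam,n,z,ci):
    for d in viewer.silhouettes(n,cam)[:1]:
        m=d["mask"].astype(np.uint8)
        c=max(cv2.findContours(m,0,2)[0],key=cv2.contourArea)[:,0]
        P=np.array([ray(cam,p,z,ci)[:2] for p in c],np.float32)
        r=cv2.minAreaRect(P); print(cam,n,z,round(d["confidence"],2),[np.round(v,1) for v in r])
rect("wrist","tile",8,ci);rect("wrist","box",45,ci);rect("wrist","box",0,ci)
cs=viewer.camera_info("side");viewer.read_camera("side")
rect("side","tile",8,cs);rect("side","box",45,cs)
save(cv2.resize(im[20:170,200:370],None,fx=4,fy=4,interpolation=2),"boxc.png")
```

```text
wrist tile 8 0.73 [array([519.3, 148.1]), array([92.1, 90.9]), np.float64(32.0)]
wrist box 45 0.77 [array([418. , 329.9]), array([ 70.7, 113.9]), np.float64(29.8)]
wrist box 0 0.77 [array([412.9, 336.6]), array([ 77.6, 125. ]), np.float64(29.8)]
side tile 8 0.88 [array([519.6, 147.2]), array([90.5, 95.6]), np.float64(32.5)]
side box 45 0.83 [array([413.7, 336.3]), array([ 69.8, 125.5]), np.float64(30.6)]
```

View pics/boxc.png

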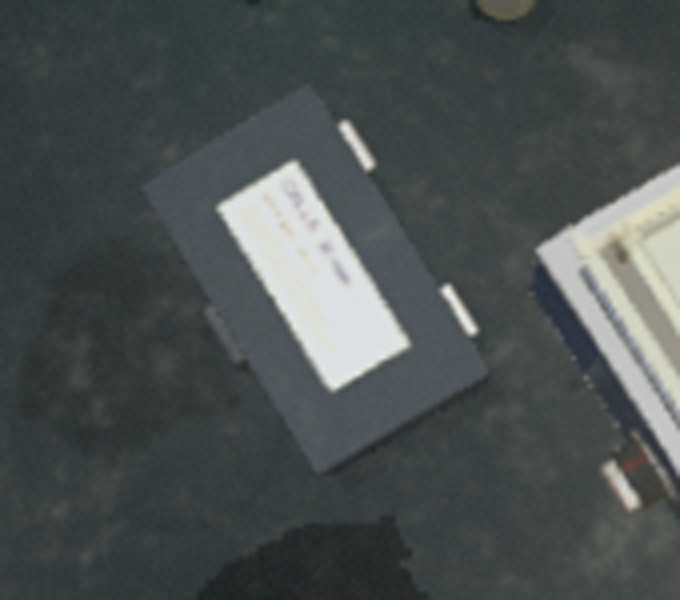

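```bash
cat >> h.py <<'E'
TILE=np.array([519.,146.5]);BOX=np.array([418.5,330.5]);TY=np.radians(32.2);BY=np.radians(31)
def off(c,y,d): return c+d*np.array([np.cos(y),np.sin(y)])
AM=off(TILE,TY,-87.5);PE=off(BOX,BY,-86.5)
def st(tag):
    o=robot.observe();print(tag,"t",round(o["t"],1),"tcp",np.round(o["tcp_pos"],1),"w",round(92*o["grip_width"],1),"F",np.round(o["contact_force"],1))
def look(n,est,tol=20):
    ci=viewer.camera_info("wrist");viewer.read_camera("wrist")
    L=[(d["confidence"],world(d["at"],ci)) for d in viewer.pinpoint(n,"wrist")]
    L=[p for c,p in L if np.hypot(*(p[:2]-est))<tol]
    print(n,"look",L[0].round(1) if L else None)
    return L[0][:2] if L else None
def pick(n,est,a,tz,op,N,hover=190,lift=150):
    est=np.array(est,float);a=np.radians(a)
    robot.movep([*est,hover],down(a)); grip(op,N)
    p=look(n,est); p=est if p is None else (p+est)/2
    robot.servo_line([*p,tz+60],feed=200);robot.servo_line([*p,tz],feed=90)
    grip(0.0,N);st("gripped")
    robot.servo_line([*p,tz+lift],feed=200);st("lifted")
def place(xy,a,tz,op,hover=120):
    a=np.radians(a)
    robot.movep([*xy,tz+hover],down(a))
    robot.servo_line([*xy,tz+20],feed=200);robot.servo_line([*xy,tz+1],feed=40);st("down")
    grip(op);st("released");robot.servo_line([*xy,tz+hover],feed=200)
E
python3 - <<'E'
from h import *
print(AM,PE)
for xy,a,z in [((517,-53),77,14),(AM,77,14),((608,12),32,57),(TILE,-58,65),((703,103),32,2),(PE,-58,2),((477,438),32,8),(PE,-58,22)]:
    for dz in (0,150):
        q=kin.ik([*xy,z+dz],down(np.radians(a)));print(xy,a,None if q is None else np.round(q,2))
pick("amber_mid",[517.5,-53],77,14,0.8,20)
place(AM,77,14,0.75)
im=viewer.read_camera("wrist");save(im,"w2.png");st("end")
E
```

```text
[444.95809796  99.87332584] [344.35502849 285.94920652]
(517, -53) 77 [ 0.09  0.49 -0.06  2.03  0.05  0.63  1.34]
(517, -53) 77 [ 0.05  0.26 -0.01  1.93  0.    0.95  1.38]
[444.95809796  99.87332584] 77 [-0.17  0.41 -0.14  2.17  0.11  0.56  0.95]
[444.95809796  99.87332584] 77 [-0.16  0.16 -0.14  2.06  0.03  0.92  1.02]
(608, 12) 32 [-0.07  0.54 -0.01  1.8   0.01  0.81  0.48]
(608, 12) 32 [-0.08  0.37  0.01  1.68 -0.    1.1   0.49]
[519.  146.5] -58 [-0.35  0.43  0.01  1.96 -0.01  0.75 -1.34]
[519.  146.5] -58 [-0.35  0.24  0.01  1.83 -0.    1.07 -1.35]
(703, 103) 32 [-0.17  0.75 -0.03  1.54  0.03  0.85  0.35]
(703, 103) 32 [-0.18  0.59 -0.03  1.46  0.02  1.1   0.35]
[344.35502849 285.94920652] -58 [-0.65  0.42 -0.13  2.2   0.11  0.53 -1.88]
[344.35502849 285.94920652] -58 [-0.59  0.17 -0.19  2.09  0.04  0.89 -1.82]
(477, 438) 32 [-0.63  0.68 -0.23  1.7   0.2   0.79 -0.39]
(477, 438) 32 [-0.6   0.5  -0.28  1.61  0.15  1.05 -0.36]
[344.35502849 285.94920652] -58 [-0.64  0.39 -0.15  2.19  0.1   0.58 -1.87]
[344.35502849 285.94920652] -58 [-0.59  0.14 -0.19  2.07  0.03  0.94 -1.81]
amber_mid look [518.7 -53.6  46.4]
gripped t 7.2 tcp [518.3 -53.   14.2] w 39.5 F [0.6 1.1 1.1]
lifted t 8.1 tcp [517.  -53.3 162.8] w 39.2 F [-0.3  0.7 -2.4]
down t 10.1 tcp [444.9  99.9  14.9] w 39.3 F [-0.3  0.2  0.2]
released t 10.7 tcp [445.   99.9  15. ] w 68.8 F [-0.7 -0.9  0.2]
end t 11.5 tcp [443.9  99.6 132.8] w 68.9 F [0.4 0.4 0.1]
```

View pics/w2.png

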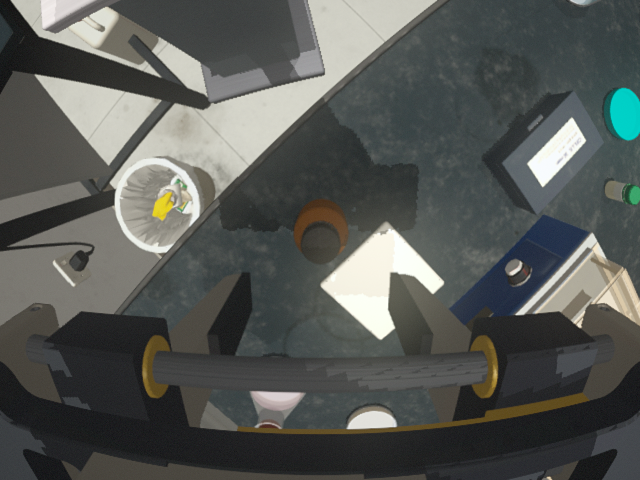

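The bottle (320,230) stands upright in front of the middle of the tile. Next is the flask.

Run:
```python
from h import *
pick("flask_mid",[608,12],32,58,0.65,20,hover=200)
place(TILE,-58,66,0.6)
c=viewer.camera_info("wrist")
im,o=find("wrist",["flask_mid","amber_mid","tile"]);save(im,"w3.png")
im,o=find("side",["flask_mid","amber_mid","tile","petri_mid"]);save(cv2.resize(im[120:400,180:440],None,fx=2,fy=2),"s3.png")
```

```text
flask_mid look [610.4   9.7  49.1]
gripped t 14.8 tcp [609.5  10.9  58.2] w 22.5 F [0.4 0.2 0.8]
lifted t 15.7 tcp [608.1  10.8 206.6] w 22.2 F [-0.4  0.6 -1.9]
down t 18.5 tcp [519.  146.5  66.9] w 22.1 F [ 0.1  0.3 -1.2]
released t 19.2 tcp [519.  146.5  67. ] w 55.2 F [-0.1 -0.3 -0.2]
wrist flask_mid [(0.95, [517.4, 144.0, 59.6])]
wrist amber_mid [(0.58, [445.7, 102.3, 43.1])]
wrist tile [(0.45, [476.9, 438.0, 20.1])]
side flask_mid [(0.69, [524.5, 142.0, 57.5])]
side amber_mid [(0.79, [448.9, 98.7, 42.4])]
side tile [(0.59, [520.8, 142.8, 1.3])]
side petri_mid [(0.97, [396.0, 466.8, 3.2]), (0.86, [526.8, 534.0, -1.9]), (0.52, [704.5, 100.7, 6.2])]
```

View pics/s3.png

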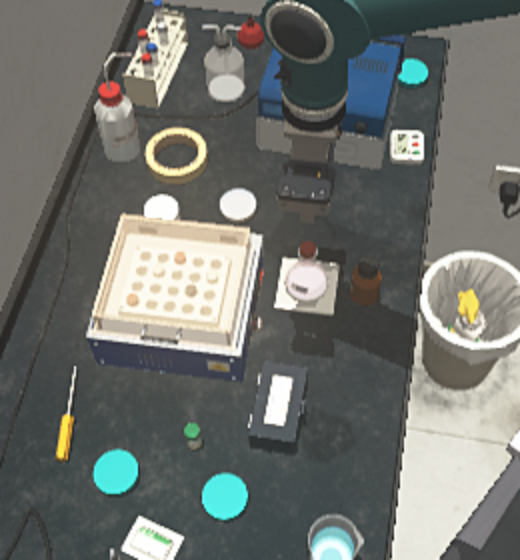

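The flask (305,280 in the crop) is on the tile and the bottle (367,283) is in front of it. Before picking the dish I'll check the clearance to the tape ring beside it.

Run:
```python
from h import *
for n,uv,z in [("ringc",(268,197),0),("ring edge near dish",(281,207),0),("ring near2",(268,212),0),("washbase",(242,199),0),("washR",(249,199),0),("flask2 base",(293,165),0)]: print(n,ray("side",uv,z).round(0))
```

```text
ringc [857.  86.   0.]
ring edge near dish [794.  89.   0.]
ring near2 [812. 132.   0.]
washbase [918. 149.   0.]
washR [900. 134.   0.]
flask2 base [893. -78.   0.]
```

Run:
```python
from h import *
pick("petri_mid",[703,103],32,2.5,0.82,15,hover=200,lift=220)
im=viewer.read_camera("wrist");save(im,"w4.png")
```

```text
petri_mid look [703.8 106.4  11.8]
gripped t 25.2 tcp [703.4 104.7   2.5] w 0.6 F [-0.3  0.8  0.2]
lifted t 26.5 tcp [702.5 104.6 221. ] w 0.5 F [ 0.2 -1.  -0.3]
```

View pics/w4.png

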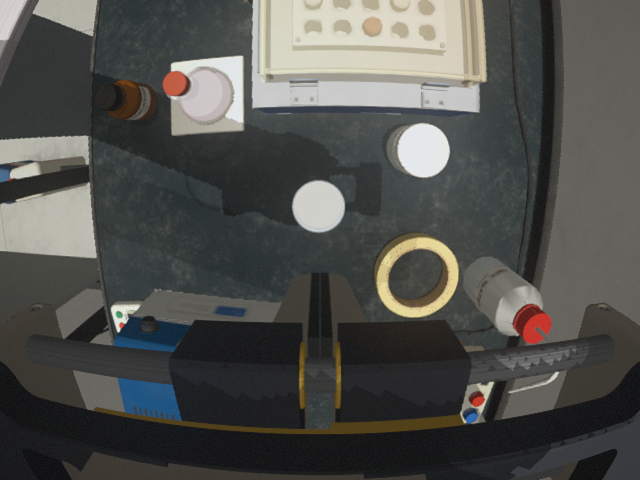

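The fingers are empty and the dish is lying at (318,206). I'll find where it went and how the fingertips are shaped.

Run:
```python
from h import *
ci=viewer.camera_info("wrist")
print(ray("wrist",(318,206),14,ci).round(1))
im,o=find("wrist",["petri_mid","salt_mid"])
im,o=find("side",["petri_mid"])
p=ray("wrist",(318,206),14,ci)[:2]
grip(0.85); robot.servo_line([*p,100],feed=200)
o=robot.observe();c=viewer.camera_info("wrist");print(o["tcp_pos"].round(1),o["grip_width"])
save(viewer.read_camera("wrist"),"w5.png");find("wrist",["petri_mid"])
```

```text
[699.6 104.5  14. ]
wrist petri_mid [(0.66, [702.2, 101.5, 8.3]), (0.21, [520.2, 144.8, 59.3])]
wrist salt_mid [(0.77, [755.4, 214.7, 37.6])]
side petri_mid [(0.87, [527.4, 539.8, 3.0]), (0.57, [391.8, 466.7, 5.5]), (0.47, [657.3, -323.6, 7.7]), (0.39, [756.2, 212.2, 32.4])]
[700.7 104.6 101.3] 0.854081792813391
wrist petri_mid [(0.78, [703.5, 100.5, 5.1])]
```

View pics/w5.png

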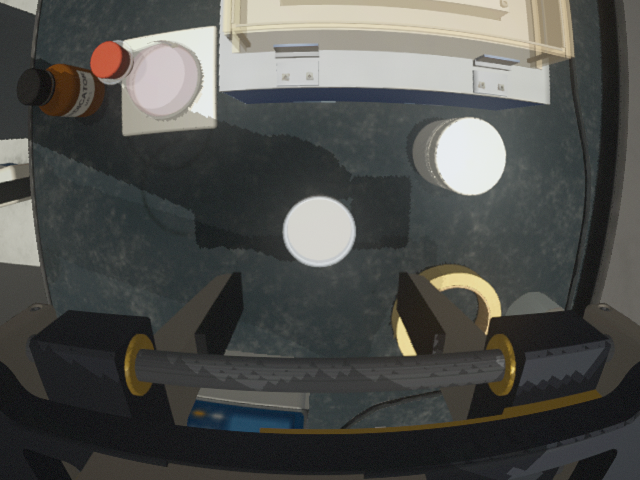

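Run:
```python
from h import *
p=np.array([702.,102.5])
robot.servo_line([*p,60],feed=200);robot.servo_line([*p,2.5],feed=60);st("low")
a=viewer.read_camera("wrist");s=viewer.read_camera("side")
grip(0.6,5);st("0.6")
b=viewer.read_camera("wrist");s2=viewer.read_camera("side")
f=lambda im,x,y:cv2.resize(im[y:y+150,x:x+200],(400,300),interpolation=2)
save(np.vstack([np.hstack([f(a,220,180),f(s,250,160)]),np.hstack([f(b,220,180),f(s2,250,160)])]),"m6.png")
```

```text
low t 30.4 tcp [702.4 102.6   3. ] w 78.2 F [-0.1 -0.1 -0.6]
0.6 t 31.0 tcp [702.  102.5   2.5] w 55.3 F [-0.3  0.2 -0.3]
```

View pics/m6.png

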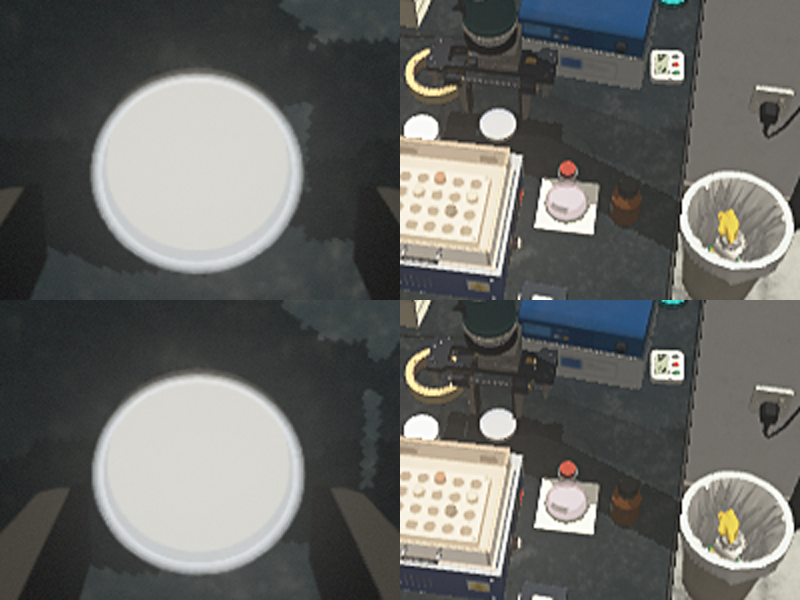

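Run:
```python
from h import *
ci=viewer.camera_info("wrist");o=robot.observe();T=np.array(o["tcp_pos"]);st("now")
Rt=Ro.from_rotvec(o["tcp_rot"]).as_matrix()
print("cam in tool",Rt.T@(-np.array(ci["R"]).T@ci["t"]-T))
for n,uv in [("dish c",(319,266)),("dish c z14",(319,266))]: print(n,ray("wrist",uv,14,ci).round(1))
for n,uv in [("tipL",(220+35,273)),("tipR",(220+165,273)),("tipL low",(220+45,300))]:
  for z in (0,10,20,30,40,60):
    print(n,z,(Rt.T@(ray("wrist",uv,z,ci)-T)).round(1))
print(np.array(ci["camera_matrix"]))
im=viewer.read_camera("wrist");save(cv2.resize(im[220:400,180:460],None,fx=2.8,fy=2.8,interpolation=2),"w7.png")
```

```text
now t 31.1 tcp [702.  102.5   2.5] w 55.2 F [0.6 0.  0.4]
cam in tool [-210.4731996    -0.37706974  -71.71221391]
dish c [699.4 105.4  14. ]
dish c z14 [699.4 105.4  14. ]
tipL 0 [  2.5 -40.    5.6]
tipL 10 [ -7.5 -38.2   2. ]
tipL 20 [-17.5 -36.3  -1.6]
tipL 30 [-27.5 -34.4  -5.3]
tipL 40 [-37.5 -32.6  -8.9]
tipL 60 [-57.5 -28.9 -16.2]
tipR 0 [ 2.5 39.9  5.7]
tipR 10 [-7.5 38.   2.1]
tipR 20 [-17.5  36.2  -1.6]
tipR 30 [-27.5  34.3  -5.2]
tipR 40 [-37.5  32.4  -8.8]
tipR 60 [-57.5  28.6 -16.1]
tipL low 0 [  2.5 -34.7  23.7]
tipL low 10 [ -7.5 -33.1  19.2]
tipL low 20 [-17.5 -31.5  14.8]
tipL low 30 [-27.5 -29.9  10.3]
tipL low 40 [-37.5 -28.2   5.8]
tipL low 60 [-57.5 -25.   -3.2]
[[371.64829954   0.         319.62507185]
 [  0.         371.64829954 239.18596982]
 [  0.           0.           1.        ]]
```

View pics/w7.png

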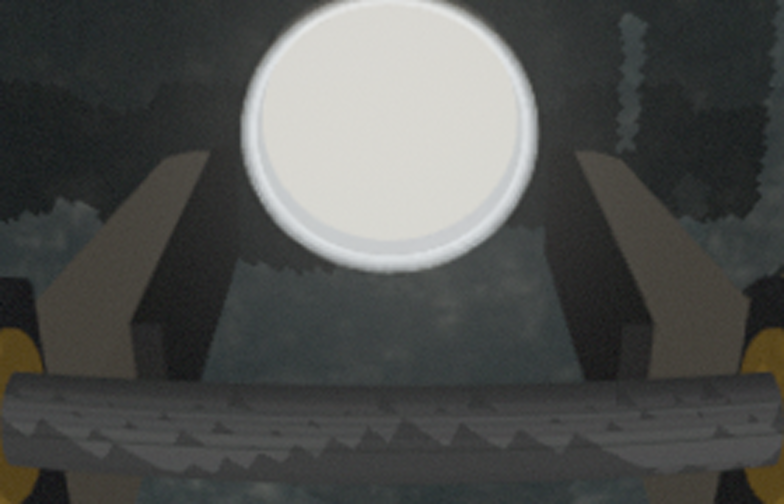

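The tip rays suggest the real fingertips are well above the nominal TCP, which also explains closing over the dish. I'll check this in the side view and with a force-guarded descent.

Run:
```python
from h import *
ci=viewer.camera_info("side");K=np.array(ci["camera_matrix"])
for z in (0,10,20,30,40):
    q=K@(np.array(ci["R"])@[702,102.5,z]+ci["t"]);print(z,(q[:2]/q[2]).round(1))
p=np.array([701.,104.])
robot.servo_line([*p,2.5],feed=50)
grip(0.9,5)
z=2.5;f0=np.array(robot.observe()["contact_force"])
while z>-40:
    z-=2;
    try: robot.servo_line([*p,z],feed=30)
    except robot.IKError as e: print("ik",e);break
    f=np.array(robot.observe()["contact_force"])-f0
    if np.linalg.norm(f)>5: break
st("stop z %.1f"%z);print(f.round(1))
save(cv2.resize(viewer.read_camera("wrist")[180:400,150:490],None,fx=2,fy=2,interpolation=2),"w8.png")
```

```text
0 [298.6 223.9]
10 [298.5 222. ]
20 [298.3 220.2]
30 [298.2 218.3]
40 [298.  216.4]
stop z -41.5 t 37.4 tcp [701.3 104.1 -39.4] w 82.9 F [-3.8 -0.5 11.8]
[-3.2 -0.6 11.1]
```

View pics/w8.png

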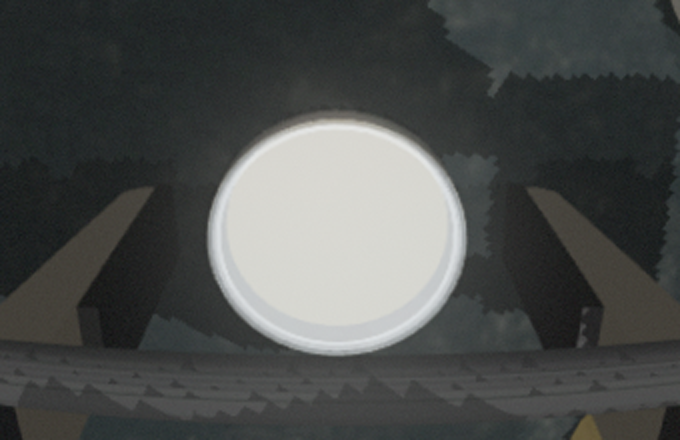

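The bench stops the tips at a commanded z of about −39.5, so the real fingertips sit about 39 mm above the nominal TCP. The picture shows the dish (337,235) centred between the fingers, so I'll grasp it with the corrected heights.

Run:
```python
from h import *
p=np.array([701.,104.])
robot.servo_line([*p,-36.5],feed=50);st("up")
grip(0.0,15);st("gripped")
if robot.observe()["grip_width"]>0.4:
    robot.servo_line([*p,180],feed=200);st("lifted")
    place(PE,-59,-36.5,0.85,hover=200)
    im,o=find("wrist",["petri_mid","box","vial_mid"]);save(im,"w9.png")
```

```text
up t 37.7 tcp [701.2 104.  -36.4] w 83.1 F [ 0.2 -0.5 -0.5]
gripped t 38.2 tcp [700.8 104.  -36.8] w 60.1 F [-0.2  0.2 -0. ]
lifted t 39.4 tcp [700.1 103.9 178.5] w 59.9 F [ 0.4 -0.  -0.7]
down t 43.0 tcp [344.3 285.9 -35.7] w 60.1 F [0.3 0.5 0.4]
released t 43.4 tcp [344.4 286.  -35.4] w 78.1 F [ 1.1  1.5 -0.3]
wrist petri_mid [(0.57, [345.9, 285.7, 7.8])]
wrist box []
wrist vial_mid [(0.85, [477.1, 437.8, 20.9])]
```

View pics/w9.png

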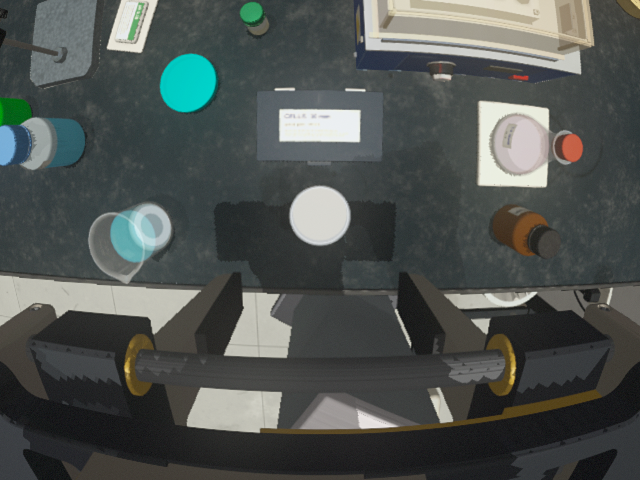

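The dish (320,215) is centred in front of the box lip with about a 22 mm gap. Now the vial at (255,20).

Run:
```python
from h import *
pick("vial_mid",[477,438],32,-30,0.5,10,hover=150,lift=160)
if robot.observe()["grip_width"]>0.15:
    place([345,286],-59,-16,0.45,hover=160)
    im,o=find("wrist",["petri_mid","vial_mid","box","flask_mid","tile","amber_mid"]);save(im,"w10.png")
    find("side",["vial_mid","petri_mid","amber_mid","flask_mid","tile","box","salt_mid","timer_mid"])
    st("end")
```

```text
vial_mid look [478.  436.3  18.6]
gripped t 48.9 tcp [477.8 437.4 -29.5] w 20.6 F [-0.5 -0.2  1.9]
lifted t 49.9 tcp [476.7 436.4 128.7] w 20.7 F [-0.1 -0.2 -0.3]
down t 52.7 tcp [344.9 285.9 -15.2] w 20.7 F [ 0.  -0.2  0.1]
released t 53.2 tcp [345. 286. -15.] w 41.7 F [-0.4  0.2 -0.6]
wrist petri_mid [(0.91, [346.7, 285.1, 8.1]), (0.79, [392.8, 467.6, 7.4]), (0.56, [418.8, 330.6, -1.5])]
wrist vial_mid [(0.68, [443.1, 101.5, 45.2]), (0.58, [342.9, 285.4, 35.3])]
wrist box [(0.62, [418.2, 330.2, -2.9])]
wrist flask_mid [(0.8, [520.3, 143.8, 57.6])]
wrist tile []
wrist amber_mid [(0.94, [445.2, 97.3, 44.6])]
side vial_mid [(0.53, [346.9, 285.9, 33.5])]
side petri_mid [(0.9, [526.8, 539.2, 0.7]), (0.67, [659.5, -320.1, 8.7]), (0.65, [395.2, 467.5, 5.7]), (0.5, [348.8, 281.6, 6.5])]
side amber_mid []
side flask_mid [(0.72, [521.8, 140.6, 59.3])]
side tile [(0.75, [524.0, 144.2, 2.6])]
side box [(0.73, [419.0, 330.5, 2.5])]
side salt_mid [(0.59, [754.4, 212.0, 32.5])]
side timer_mid [(0.69, [520.4, 144.6, 62.2])]
end t 54.9 tcp [345. 286. 144.] w 41.3 F [ 0.4 -0.5  0.4]
```

View pics/w10.png

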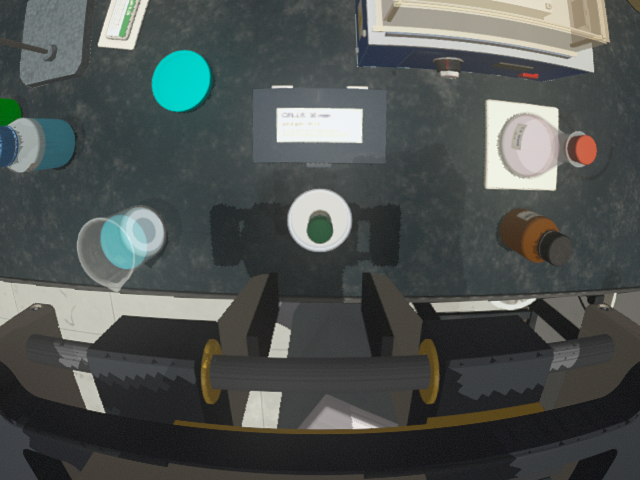

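All checks agree, so I'm handing in.

```bash
python3 -c "
from h import *
robot.hold(0.5);robot.job_done();st('done')"
```

```text
the job is handed in; nothing more can be done
the job is handed in; nothing more can be done
```

The bench is set out as asked and the job is handed in; the last clock reading before that was 54.9 s of the 104 s allowed. `job_done` gives no verdict.

| Item | Last check | Limit |
|---|---|---|
| Flask | about 1 mm from the tile centre, at tile height | 13 mm |
| Bottle | about (-88, +1.5) mm in the tile frame; target (-87.5, 0) | 15 mm |
| Dish | about 22 mm clear of the box lip, centred | 15 mm from 20 mm |
| Vial | about 4 mm from the dish axis, on the dish | 12 mm |

In the last wrist picture all four look upright. The camera estimates behind these numbers are good to about 4 mm.

**What failed or disagreed:**
- **First dish grasp:** it closed on nothing. A force-guarded descent met the bench with the commanded TCP at z = -39.5 mm, so the real fingertips are about 39 mm above the stated TCP. I used corrected heights for the dish and vial. The bottle and flask had already been set down without trouble, though I had gripped both higher than planned.
- **Bench angle:** the bench, tile and box are turned about 31–32° from the base axes, and I set the targets to match.
- **Network results:** the last checks had a few false or missing detections, which I discarded against the pictures. The networks gave no good reading of the timer at the end, but the arm never went near it. The jar still read within a few mm of its start.

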